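# Lock a hammer-head stud into a slotted rail

## Task

Fit the stud with the narrow oblong head (not the one with the round head) into the open part of the slotted rail, near the middle of that part: put the head down through the slot lengthwise until the collar rests on the lips, then give it a quarter turn so that the head lies square across the slot and catches under both lips. Leave it standing upright there, let go, and leave the round-headed stud where it is.

Things in the scene. Friction and masses are not known exactly. Their poses are not given: they have to be found in the camera images.
- hammer_stud: Loose steel stud, 68 mm tall, standing on its head. Origin: centre of the underside; z up. Head: bar with round ends, 62 mm along x, 20 mm along y, z 0-10 mm. Shank 12 mm diameter. Round collar 46 mm diameter, z 22-27 mm (12 mm clear above the head). On top a flat aluminium grip plate, 40 mm along x (parallel to the head), 14 mm thick along y, z 34-68 mm: pinch it across its thickness.
- disc_stud: The wrong stud, loose: same collar, shank and grip plate, but a round head 62 mm in diameter that cannot pass the slot. Origin: centre of its underside. It stands near the other stud, and the two may have changed places.
- rail: Aluminium channel fixed to the bench, 332 mm along x, 80 mm along y, 41 mm high. Origin: centre of the underside; z up. Slot in its top along x at y = 0, 30 mm wide; lips 6 mm thick (z 35-41 mm); inside 74 mm wide, floor z 4 mm. A screwed steel plate 8 mm thick covers the slot at x 95-155 mm; it is open from x -160 to 95. With its collar on the lips, a stud's origin is 19 mm above the rail's.
- slot (a point): About the middle of the open part of the slot, level with the top of the lips (41 mm above the bench), on the slot's centre line; axes as the rail's.
Mind the look-alikes: they are no part of the job. What is shaped like the hammer_stud but brown is not meant.

How it is judged:
By the outcome, as a careful person would: the job done as asked, in the order asked, and still so for the second after the job is handed in, with the robot touching nothing.
It also fails if it takes over 42 s, if anything falls off the work surface, if the arm or the gripper's body presses on something with over 40 N, if the wrist force passes 120 N, or if a joint passes its speed limit or range.

## Robot

A 6-joint arm with a two-finger parallel gripper is mounted at the origin on a cart in front of the work surface, level with it; the furniture and walls round the work are solid. World frame = base frame: x ahead of the robot, y to its left, z up, the work surface at z = 0. Lengths are in mm, angles in rad, forces in N, time in s.
With the tool pointing down it reaches from about 200 to 875 mm from the base axis. Payload 3.4 kg.
Tool frame: the origin (TCP) lies on the centre line of the jaws, within the pads' length; the fingertips stand r.tip_reach ahead of it and the grasp point (between the pads) lies 6 mm ahead of it (r.tip_reach is the distance from the TCP to the fingertips, in mm); z points along the fingers, y is the line along which they close (so a half turn about z gives the same grasp; the last joint's range is limited). The gripper opens to 94 mm and grips with 3 to 60 N. Pads are 16 mm wide; open, the fingers measure 119 mm over their backs; the gripper's body (75 mm by 177 mm) begins 78 mm behind the grasp point.
Start: joints at [-1.266, 0.276, 1.505, -0, 1.361, -0.121], TCP at [237.507, -523.695, 200.693] pointing down, gripper open.
Joint ranges: [-2.89, 2.89], [-0.75, 2.08], [0.22, 2.7], [-1.18, 4.32], [0.11, 2.71], [-2.7, 2.7]. Speed limits (rad/s): [2.57, 2.57, 3.14, 3.14, 3.14, 3.14].

## Interface

Orientations are given as a unit quaternion [x, y, z, w].
In Python, from workcell import r gives the robot as it stands.
- The arm moves only by the tool move_arm, never from a script. Its argument "motion" is a list of rows, each a list of 7 numbers: the shift along the tool's x, y, z scaled (see below), then the turn, a rotation vector about the tool's x, y, z scaled (see below), then the closure, from -1 (fully open) to 1 (shut). In form: [[dx, dy, dz, ax, ay, az, hand], ...]. A call has 1 to 8 rows; each row is the pose to reach, as a shift and turn from the pose commanded when the call began, along the tool's axes at that moment, turning the shorter way round; what a row does not reach only later rows make up. The controller multiplies each number of a shift by 10 cm and each number of a turn by 360 degrees. A row lasts 1/12 s, in which the tool goes at most 41.7 mm and 7.16 degrees, less where a joint would pass 70% of its speed; a pose out of reach is approached as far as the arm can. A call with a number of a shift or a turn outside -1 to 1 is refused whole. A call with a gripper value outside its range is refused whole. The fingers move at their own pace and stop on an object; "newtons" is the grip in N (left out, the last holds). Time passes only in rows, so rows that repeat a pose let the fingers close. It gives the time, the measured TCP pose, the force, the opening and the grip force at its end, in the units of the state.
- r.state(): the state, without advancing time (a new reading comes with each control period).
- r.grab_frame(name): name is "scene" or "top"; returns a dict with "frame" (420x560x3 uint8, blue, green, red), "range_z" (420x560 float32, mm along the optical axis (not along the pixel's ray), 0 where there is no reading), "intrinsics" (3x3 intrinsics, pixels), "dist_coeffs" ([k1, k2, p1, p2, k3] as OpenCV has them; the pictures are not rectified), "rvec" (rotation vector, rad) and "tvec" (3), from world to camera coordinates, as OpenCV has them. Camera axes: x right, y down, z forward; pixel columns grow to the right and rows downward; lengths in mm; the calibration is good to about 2 mm. A picture is of the moment at which its call begins.
- r.job_done(): hands the job in; it is judged then, once.
Trained networks look in a picture, given as the dict that the camera call returned (one of the last four; its "shot" number tells which), for a name from the list of things; names that differ only in an ending like _2 or _b are one class to them, and where a whole thing is asked for, a point or a joint stands for the part that bears it (a point fixed in the world has none). Each returns a list of dicts, best first, with "confidence" (0 to 1); they miss things now and then, are a little off and sometimes report something else, mostly with a low value. They report only what shows in the picture. A call takes as long as a camera call. They do not tell look-alikes from the thing itself.
- r.find_in(target, picture): "position" ([x, y, z] in mm, in world coordinates, good to about 4 mm: the middle of the surface that is visible of it).
The state is a dict: "time_s": time; "q": joint angles; "qvel": joint speeds; "joint_efforts": joint torques, N m; "tcp_pos": TCP position; "tcp_rot": TCP orientation; "ft_force": force on the tool from outside, world axes, zero at the start; "ft_torque": the same for the moment, N m; "opening": finger opening in mm; "gripper_force": force on a finger pad.
Only numpy, scipy, OpenCV 4.12 (cv2) and the standard library are available. Lean on these libraries where they do the work, as an engineer would, in place of code of your own. Each camera call takes 0.05 s, during which the arm holds its last target. There are 200 camera calls.

## Working session

There is one attempt and no reset: what is moved stays moved. The work goes in short steps, Python scripts to look and compute and a tool call to move; the robot and the scene stay as the last step left them, time stands still between calls to the robot, and variables do not carry over. Pictures are saved under pics/ and viewed, at most 10 in all, crops included, and the job is handed in when it is done.

Besides the shell and the picture viewer there is one more tool, called after "Emit:" by a JSON object that holds its "api" and its "payload", one argument or row to a line. move_arm: Moves the arm, as the interface text tells. Shifts and turns lie within -1 to 1; 1 stands for 10 cm of shift or 360 degrees of turn. Its arguments: {"type":"object","properties":{"motion":{"type":"array"},"newtons":{"type":"number"}},"required":["motion"]}

```bash
mkdir -p pics; cat > h.py <<'E'
import numpy as np,cv2
from workcell import r
def cloud(p):
    z=p["range_z"];h,w=z.shape
    u,v=np.meshgrid(np.arange(w),np.arange(h))
    n=cv2.undistortPoints(np.stack([u,v],-1).reshape(-1,1,2).astype(np.float64),p["intrinsics"],p["dist_coeffs"]).reshape(h,w,2)
    P=np.dstack([n[...,0]*z,n[...,1]*z,z]).astype(float)
    R=cv2.Rodrigues(np.array(p["rvec"],float))[0]
    W=(P-np.array(p["tvec"]).ravel())@R
    W[z==0]=np.nan
    return W
E
python3 - <<'E'
from h import *
s=r.state();print(s["tcp_pos"],s["tcp_rot"],r.tip_reach,s["opening"],s["time_s"])
ims=[]
for n in("scene","top"):
    p=r.grab_frame(n);ims.append(p["frame"]);np.save(n+"W.npy",cloud(p));cv2.imwrite(f"pics/{n}0.png",p["frame"])
    for t in("hammer_stud","disc_stud","rail"):
        print(n,t,[(np.round(d["position"]),round(d["confidence"],2)) for d in r.find_in(t,p)[:4]])
E
```

```text
[ 237.33631392 -523.11686229  199.83238462] [ 9.77419598e-01  2.11305798e-01 -8.67988036e-05 -8.84393889e-04] 25.0 94.00799231451158 0.0
scene hammer_stud [(array([ 516., -215.,   27.]), 0.94), (array([ 527., -119.,   27.]), 0.83), (array([566., 184.,  30.]), 0.75), (array([ 642., -125.,   28.]), 0.62)]
scene disc_stud [(array([ 461., -363.,   26.]), 0.57)]
scene rail []
top hammer_stud [(array([ 530., -129.,   28.]), 0.91), (array([ 643., -129.,   23.]), 0.81), (array([574., 169.,  27.]), 0.75), (array([592.,  48.,  37.]), 0.68)]
top disc_stud [(array([ 470., -368.,   29.]), 0.82)]
top rail [(array([594.,  46.,  39.]), 0.79)]
```

View pics/scene0.png

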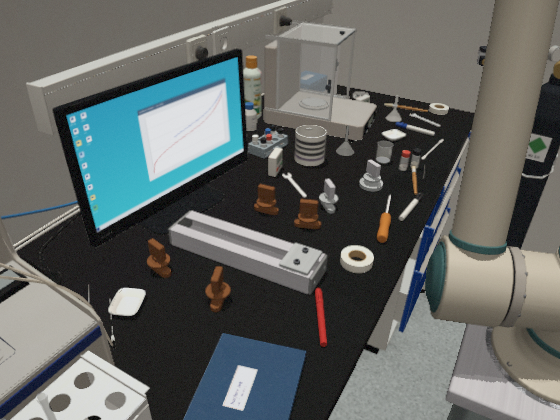

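View pics/top0.png

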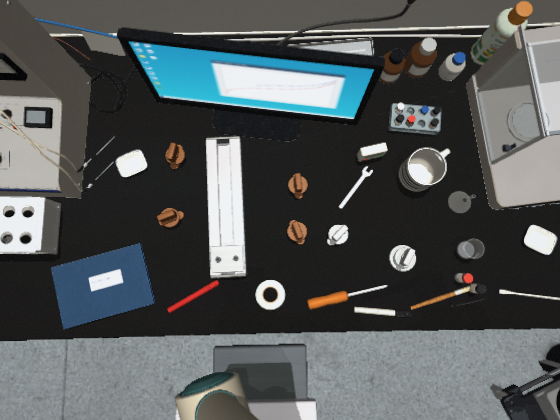

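The steel hammer stud is at top pixel (338,234), and the disc stud at (403,258). The four brown look-alikes stand around the rail. The rail runs from (225,138) to (228,275), with its covered end near the robot at (228,260).

```bash
python3 - <<'E'
from h import *
W0=np.load("topW.npy");S0=np.load("sceneW.npy")
def fit(pts):
    (c,s,a)=cv2.minAreaRect(pts[:,:2].astype(np.float32));print(len(pts),"c",np.round(c,1),"s",np.round(s,1),"a",round(a,1),"mean",np.round(pts.mean(0),1))
for nm,W in(("top",W0),("scene",S0)):
    P=W.reshape(-1,3);P=P[~np.isnan(P[:,0])]
    near=P[np.hypot(P[:,0]-518,P[:,1]+212)<50]
    print(nm,"grip",end=" ");fit(near[near[:,2]>45]);print("top");fit(near[near[:,2]>62])
    c=near[(near[:,2]>20)&(near[:,2]<31)];print("collar");fit(c)
    h=near[(near[:,2]>5)&(near[:,2]<14)];print("head");len(h)>3 and fit(h)
    near=P[np.hypot(P[:,0]-466,P[:,1]+365)<50];print("disc grip");fit(near[near[:,2]>45])
    q=P[(abs(P[:,0]-594)<190)&(abs(P[:,1]-46)<60)&(P[:,2]>36)&(P[:,2]<44)];print("lips");fit(q)
    q=P[(abs(P[:,0]-594)<190)&(abs(P[:,1]-46)<60)&(P[:,2]>45)&(P[:,2]<60)];print("cover");fit(q)
    q=P[(abs(P[:,0]-594)<140)&(abs(P[:,1]-46)<30)&(P[:,2]<20)];print("floor");fit(q)
a=cv2.imread("pics/top0.png")[205:265,305:365];b=cv2.imread("pics/scene0.png")[160:230,295:365]
cv2.imwrite("pics/c1.png",np.hstack([cv2.resize(a,(400,400),interpolation=2),cv2.resize(b,(400,400),interpolation=2)]))
E
```

```text
top grip 114 c [ 526.2 -221.3] s [13.8 39.5] a 45.8 mean [ 525.7 -220.4   66.7]
top
107 c [ 526.3 -221.6] s [12.9 39. ] a 43.8 mean [ 526.  -221.    67.5]
collar
176 c [ 526.2 -221.3] s [44.5 42.5] a 88.6 mean [ 525.4 -219.7   27.2]
head
41 c [ 516.6 -213.1] s [60.5 89.7] a 55.8 mean [ 513.8 -205.3    8.5]
disc grip
146 c [ 469.1 -371.5] s [14.6 39.1] a 61.3 mean [ 469.2 -369.6   64.6]
lips
2177 c [599.   42.9] s [331.9  82.8] a 1.9 mean [618.4  43.1  41.2]
cover
1031 c [599.2  42.3] s [326.7  81.2] a 2.1 mean [500.4  40.9  49.5]
floor
1184 c [620.6  48.3] s [227.6  31.3] a 1.8 mean [619.   48.3   5. ]
scene grip 139 c [ 526.9 -220.8] s [13.8 44.6] a 45.4 mean [ 523.7 -215.1   59.8]
top
67 c [ 527.  -220.8] s [13.3 44.2] a 44.0 mean [ 525.  -218.2   66.5]
collar
128 c [ 525.  -219.8] s [43.4 43.4] a 23.2 mean [ 524.  -214.    26.3]
head
72 c [ 516.  -210.5] s [20.9 33.6] a 44.2 mean [ 515.3 -208.1    9.1]
disc grip
142 c [ 466.6 -372. ] s [19.7 41.9] a 59.2 mean [ 466.4 -368.3   59.2]
lips
2426 c [597.4  40.4] s [331.7  86.9] a 1.4 mean [607.   46.9  40.2]
cover
796 c [472.5  37.6] s [60.4 78.6] a 1.8 mean [471.5  41.1  48.8]
floor
114 c [589.8  30.3] s [ 52.2 284.7] a 76.3 mean [616.6  32.4   5.1]
```

View pics/c1.png

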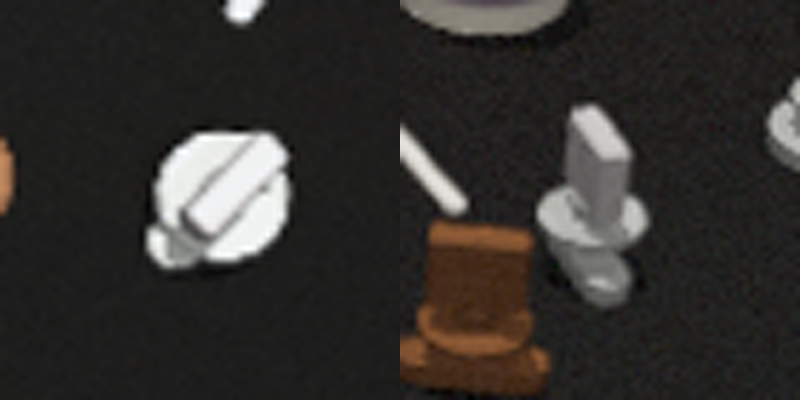

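The crop confirms it: the narrow oblong head shows at (170,245) on the left and (600,280) on the right, parallel to the plate. I'm moving above this stud.

Emit:
{"api": "move_arm", "payload": {
  "motion": [
    [0.4, -0.16, 0, 0, 0, 0, -1],
    [0.7, -0.28, 0, 0, 0, 0, -1],
    [0.97, -0.389, 0, 0, 0, 0, -1]
  ],
  "newtons": 30
}}

```text
time_s: 0.65
tcp_pos: [310.6, -446.9, 200.6]
tcp_rot: [0.978, 0.211, 0.0, -0.0]
ft_force: [0.0, -0.7, -0.5]
opening: 94.2
gripper_force: 0.0
```

Emit:
{"api": "move_arm", "payload": {
  "motion": [
    [0.4, -0.16, 0, 0, 0, 0, -1],
    [0.7, -0.28, 0, 0, 0, 0, -1],
    [0.97, -0.389, 0, 0, 0, 0, -1]
  ]
}}

```text
time_s: 0.9
tcp_pos: [383.4, -370.8, 200.8]
tcp_rot: [0.977, 0.212, 0.0, -0.0]
ft_force: [0.7, -0.4, -0.5]
opening: 94.3
gripper_force: 0.0
```

Emit:
{"api": "move_arm", "payload": {
  "motion": [
    [0.4, -0.16, 0, 0, 0, 0, -1],
    [0.7, -0.28, 0, 0, 0, 0, -1],
    [0.97, -0.389, 0, 0, 0, 0, -1]
  ]
}}

```text
time_s: 1.15
tcp_pos: [455.7, -295.2, 200.9]
tcp_rot: [0.977, 0.212, 0.0, 0.0]
ft_force: [0.4, -0.7, 0.4]
opening: 94.0
gripper_force: 0.0
```

Emit:
{"api": "move_arm", "payload": {
  "motion": [
    [0.4, -0.16, 0, 0, 0, 0.02, -1],
    [0.7, -0.28, 0, 0, 0, 0.04, -1],
    [0.97, -0.389, 0, 0, 0, 0.06, -1],
    [0.97, -0.389, 0, 0, 0, 0.08, -1],
    [0.97, -0.389, 0, 0, 0, 0.1, -1],
    [0.97, -0.389, 0, 0, 0, 0.12, -1],
    [0.97, -0.389, 0, 0, 0, 0.14, -1],
    [0.97, -0.389, 0, 0, 0, 0.16, -1]
  ]
}}

```text
time_s: 1.82
tcp_pos: [526.7, -221.5, 200.6]
tcp_rot: [0.961, -0.278, 0.0, 0.0]
ft_force: [-0.2, -0.0, 0.5]
opening: 94.2
gripper_force: 0.0
```

Emit:
{"api": "move_arm", "payload": {
  "motion": [
    [0, 0, 0, 0, 0, 0.02, -1],
    [0, 0, 0, 0, 0, 0.034, -1],
    [0, 0, 0, 0, 0, 0.034, -1],
    [0, 0, 0, 0, 0, 0.034, -1]
  ]
}}

```text
time_s: 2.15
tcp_pos: [526.6, -221.7, 200.7]
tcp_rot: [0.927, -0.375, 0.0, 0.0]
ft_force: [-0.0, -0.3, 0.3]
opening: 94.0
gripper_force: 0.0
```

```bash
cat >> h.py <<'E'
def ax():
    from scipy.spatial.transform import Rotation as R
    s=r.state();M=R.from_quat(s["tcp_rot"]).as_matrix()
    print("t",round(s["time_s"],2),"p",np.round(s["tcp_pos"],1),"yaw_y",round(np.degrees(np.arctan2(M[1,1],M[0,1])),2),"tilt",np.round(M[:,2],3),"F",np.round(s["ft_force"],1),"op",round(s["opening"],1),"q6",round(s["q"][5],2))
    return np.array(s["tcp_pos"]),M
def togo(t):
    p,M=ax();print("shift/100:",np.round(M.T@(np.array(t)-p)/100,3))
E
python3 - <<'E'
from h import *
togo([526.3,-221.3,59])
W=np.load("topW.npy").reshape(-1,3);W=W[~np.isnan(W[:,0])]
m=W[(abs(W[:,1]-43)<130)&(W[:,0]>650)&(W[:,2]>60)];print("monitor min",m[m[:,0].argsort()[:3]],m[:,2].max())
# slot edges per x-section
T=np.load("topW.npy");
for x in (560,600,630,660,700):
    q=W[(abs(W[:,0]-x)<8)&(abs(W[:,1]-43)<60)];l=q[(q[:,2]>38)&(q[:,2]<44)];f=q[q[:,2]<20]
    y=np.sort(l[:,1]);g=np.argmax(np.diff(y));print(x,"out",y[0],y[-1],"slot",y[g],y[g+1])
E
```

```text
t 2.15 p [ 526.6 -221.7  200.7] yaw_y -134.03 tilt [ 0. -0. -1.] F [-0.  -0.3  0.3] op 94.0 q6 1.82
shift/100: [-5.000e-03 -1.000e-03  1.417e+00]
monitor min [[704.47352995 165.88340254  68.53401875]
 [704.61269502 163.74891613  67.80826326]
 [705.33962207 171.19938862  65.50023262]] 331.8306169104923
560 out 0.8670797707687149 82.83256675323726 slot 26.9034546650399 58.83969189680766
600 out 2.7882928908731315 82.41459264761673 slot 28.80630682308885 59.09549802749074
630 out 2.5584764415985144 85.24645165841457 slot 28.723106539577888 61.29921686323151
660 out 6.886064053680965 84.97240117044532 slot 30.90510817941621 60.8803098812829
700 out 8.935252685441649 87.46554245567039 slot 30.52476692761418 63.2920351584302
```

Emit:
{"api": "move_arm", "payload": {
  "motion": [
    [0, 0, 0.4, 0, 0, 0.003, -1],
    [0, 0, 0.75, 0, 0, 0.003, -1],
    [0, 0, 0.98, 0, 0, 0.003, -1],
    [0, 0, 0.98, 0, 0, 0.003, -1]
  ]
}}

```text
time_s: 2.48
tcp_pos: [522.9, -219.7, 97.8]
tcp_rot: [0.923, -0.384, -0.005, -0.001]
ft_force: [0.2, 0.3, -0.4]
opening: 94.4
gripper_force: 0.0
```

Emit:
{"api": "move_arm", "payload": {
  "motion": [
    [0, 0, 0.25, 0, 0, 0, -1],
    [0, 0, 0.43, 0, 0, 0, -1],
    [0, 0, 0.43, 0, 0, 0, -1],
    [0, 0, 0.43, 0, 0, 0, 0.5],
    [0, 0, 0.43, 0, 0, 0, 1],
    [0, 0, 0.43, 0, 0, 0, 1],
    [0, 0, 0.43, 0, 0, 0, 1],
    [0, 0, 0.43, 0, 0, 0, 1]
  ]
}}

```text
time_s: 3.15
tcp_pos: [527.3, -222.1, 60.9]
tcp_rot: [0.923, -0.385, 0.001, 0.0]
ft_force: [0.4, 0.1, -0.0]
opening: 64.1
gripper_force: 0.0
```

Emit:
{"api": "move_arm", "payload": {
  "motion": [
    [0, 0, 0, 0, 0, 0, 1],
    [0, 0, 0, 0, 0, 0, 1],
    [0, 0, 0, 0, 0, 0, 1],
    [0, 0, 0, 0, 0, 0, 1]
  ]
}}

```text
time_s: 3.48
tcp_pos: [526.6, -221.7, 59.7]
tcp_rot: [0.923, -0.385, 0.0, 0.0]
ft_force: [-0.1, 0.2, -0.5]
opening: 37.5
gripper_force: 0.0
```

```bash
python3 - <<'E'
from h import *
ax();print(r.state()["gripper_force"])
W=np.load("topW.npy").reshape(-1,3);W=W[~np.isnan(W[:,0])]
S=np.load("sceneW.npy").reshape(-1,3);S=S[~np.isnan(S[:,0])]
for A in(W,S):
  for y in range(-80,181,40):
    m=A[(abs(A[:,1]-y)<20)&(A[:,0]>600)&(A[:,2]>110)];
    if len(m):print(y,m[m[:,0].argmin()].round())
E
```

```text
t 3.48 p [ 526.6 -221.7   59.7] yaw_y -135.24 tilt [ 0. -0. -1.] F [-0.1  0.2 -0.5] op 37.5 q6 1.84
0.0
-80 [818. -97. 117.]
-40 [824. -59. 121.]
0 [829. -19. 111.]
40 [834.  22. 112.]
80 [840.  60. 111.]
120 [846. 106. 111.]
160 [851. 140. 117.]
-80 [816. -95. 116.]
-40 [822. -58. 111.]
0 [827. -19. 125.]
40 [835.  24. 116.]
80 [840.  60. 113.]
120 [845. 108. 117.]
160 [851. 145. 128.]
```

Emit:
{"api": "move_arm", "payload": {
  "motion": [
    [0, 0, 0, 0, 0, 0, 1],
    [0, 0, 0, 0, 0, 0, 1],
    [0, 0, 0, 0, 0, 0, 1],
    [0, 0, 0, 0, 0, 0, 1],
    [0, 0, 0, 0, 0, 0, 1],
    [0, 0, 0, 0, 0, 0, 1]
  ]
}}

```text
time_s: 3.98
tcp_pos: [526.5, -221.8, 59.6]
tcp_rot: [0.923, -0.385, -0.0, 0.0]
ft_force: [-0.7, 0.2, 0.1]
opening: 13.4
gripper_force: 30.0
```

Emit:
{"api": "move_arm", "payload": {
  "motion": [
    [0, 0, -0.2, 0, 0, 0, 1],
    [0, 0, -0.5, 0, 0, 0, 1],
    [0, 0, -0.8, 0, 0, 0, 1],
    [0, 0, -0.95, 0, 0, 0, 1],
    [0, 0, -0.95, 0, 0, 0, 1],
    [0, 0, -0.95, 0, 0, 0, 1]
  ]
}}

```text
time_s: 4.48
tcp_pos: [526.7, -221.7, 154.9]
tcp_rot: [0.923, -0.385, 0.001, 0.0]
ft_force: [0.6, 0.0, -0.5]
opening: 12.8
gripper_force: 30.0
```

```bash
python3 - <<'E'
from h import *
togo([631.5,44.5,154])
E
```

```text
t 4.48 p [ 526.7 -221.7  154.9] yaw_y -135.24 tilt [ 0.001 -0.001 -1.   ] F [ 0.6  0.  -0.5] op 12.8 q6 1.84
shift/100: [-1.153 -2.619  0.008]
```

Emit:
{"api": "move_arm", "payload": {
  "motion": [
    [-0.1, -0.22, 0, 0, 0, 0, 1],
    [-0.22, -0.5, 0, 0, 0, 0, 1],
    [-0.384, -0.873, 0, 0, 0, 0, 1]
  ]
}}

```text
time_s: 4.73
tcp_pos: [560.0, -133.5, 152.2]
tcp_rot: [0.922, -0.386, -0.002, 0.001]
ft_force: [0.7, 0.8, -1.7]
opening: 13.6
gripper_force: 30.0
```

Emit:
{"api": "move_arm", "payload": {
  "motion": [
    [-0.13, -0.3, 0, 0, 0, 0, 1],
    [-0.26, -0.6, 0, 0, 0, 0, 1],
    [-0.384, -0.873, 0, 0, 0, 0, 1]
  ]
}}

```text
time_s: 4.98
tcp_pos: [595.4, -42.1, 151.9]
tcp_rot: [0.923, -0.385, -0.002, 0.0]
ft_force: [0.4, -0.5, -1.9]
opening: 13.0
gripper_force: 30.0
```

Emit:
{"api": "move_arm", "payload": {
  "motion": [
    [-0.13, -0.3, 0, 0, 0, -0.018, 1],
    [-0.26, -0.6, 0, 0, 0, -0.036, 1],
    [-0.35, -0.8, 0, 0, 0, -0.054, 1],
    [-0.384, -0.873, 0, 0, 0, -0.072, 1],
    [-0.384, -0.873, 0, 0, 0, -0.09, 1],
    [-0.384, -0.873, 0, 0, 0, -0.108, 1],
    [-0.384, -0.873, 0, 0, 0, -0.125, 1],
    [-0.384, -0.873, 0, 0, 0, -0.131, 1]
  ]
}}

```text
time_s: 5.65
tcp_pos: [629.8, 44.8, 151.6]
tcp_rot: [1.0, 0.019, -0.003, -0.0]
ft_force: [-0.3, -0.1, -1.0]
opening: 13.3
gripper_force: 30.0
```

Emit:
{"api": "move_arm", "payload": {
  "motion": [
    [0, 0, 0, 0, 0, 0, 1],
    [0, 0, 0, 0, 0, 0, 1],
    [0, 0, 0, 0, 0, 0, 1]
  ]
}}

```text
time_s: 5.9
tcp_pos: [630.7, 44.5, 153.2]
tcp_rot: [1.0, 0.016, -0.001, -0.0]
ft_force: [0.3, -0.2, -1.6]
opening: 12.9
gripper_force: 30.0
```

```bash
python3 - <<'E'
from h import *
togo([631.5,44.5,78])
p=r.grab_frame("scene");q=r.grab_frame("top")
cv2.imwrite("pics/c2.png",np.hstack([cv2.resize(p["frame"][180:320,150:330],(400,311)),cv2.resize(q["frame"][120:290,150:330],(329,311))]))
for n,f in(("s",p),("t",q)):
    C=cloud(f).reshape(-1,3);C=C[~np.isnan(C[:,0])]
    d=C[(np.hypot(C[:,0]-631,C[:,1]-44.5)<45)&(C[:,2]>85)&(C[:,2]<127)]
    for a,b in((92,107),(112,126)):
        e=d[(d[:,2]>a)&(d[:,2]<b)]
        if len(e)>3:print(n,a,len(e),e.min(0).round(),e.max(0).round(),cv2.minAreaRect(e[:,:2].astype(np.float32)))
E
```

```text
t 5.9 p [630.7  44.5 153.2] yaw_y -88.15 tilt [-0.003  0.    -1.   ] F [ 0.3 -0.2 -1.6] op 12.9 q6 1.5
shift/100: [0.01  0.    0.752]
s 92 191 [599.  34.  92.] [660.  57. 105.] ((628.7999267578125, 48.64213180541992), (59.466529846191406, 22.316635131835938), 12.149907112121582)
s 112 192 [608.  24. 115.] [653.  70. 126.] ((627.5989990234375, 49.413394927978516), (44.174293518066406, 37.100364685058594), 27.432777404785156)
t 92 40 [601.  36.  96.] [615.  56. 107.] ((607.0584716796875, 45.02957534790039), (13.032990455627441, 19.470596313476562), 8.509782791137695)
t 112 69 [608.  24. 117.] [643.  53. 126.] ((622.3425903320312, 35.311824798583984), (16.014387130737305, 39.7729606628418), 56.25531768798828)
```

View pics/c2.png

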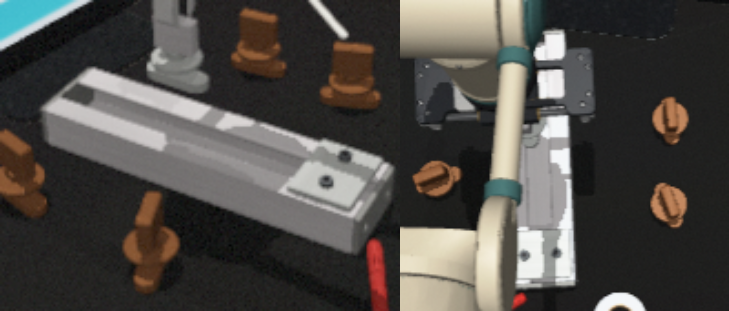

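The stud hangs upright at (185,50) in the left half, with its head lengthwise over the slot and its centre about 0–1 mm off the slot line. I'm lowering it.

Emit:
{"api": "move_arm", "payload": {
  "motion": [
    [0, 0, 0.2, 0, 0, 0, 1],
    [0, 0, 0.4, 0, 0, 0, 1],
    [0, 0, 0.48, 0, 0, 0, 1],
    [0, 0, 0.48, 0, 0, 0, 1],
    [0, 0, 0.48, 0, 0, 0, 1]
  ]
}}

```text
time_s: 6.42
tcp_pos: [631.4, 44.4, 106.6]
tcp_rot: [1.0, 0.017, -0.0, 0.0]
ft_force: [-0.1, -0.5, -1.1]
opening: 13.3
gripper_force: 30.0
```

Emit:
{"api": "move_arm", "payload": {
  "motion": [
    [0, 0, 0.04, 0, 0, 0, 1],
    [0, 0, 0.08, 0, 0, 0, 1],
    [0, 0, 0.12, 0, 0, 0, 1],
    [0, 0, 0.15, 0, 0, 0, 1],
    [0, 0, 0.15, 0, 0, 0, 1],
    [0, 0, 0.15, 0, 0, 0, 1]
  ]
}}

```text
time_s: 6.92
tcp_pos: [631.3, 44.5, 91.5]
tcp_rot: [1.0, 0.017, -0.0, 0.0]
ft_force: [0.5, 1.3, -1.7]
opening: 13.3
gripper_force: 30.0
```

Emit:
{"api": "move_arm", "payload": {
  "motion": [
    [0, 0, 0.04, 0, 0, 0, 1],
    [0, 0, 0.08, 0, 0, 0, 1],
    [0, 0, 0.11, 0, 0, 0, 1],
    [0, 0, 0.11, 0, 0, 0, 1],
    [0, 0, 0.11, 0, 0, 0, 1]
  ]
}}

```text
time_s: 7.33
tcp_pos: [631.2, 44.5, 80.2]
tcp_rot: [1.0, 0.017, -0.0, 0.0]
ft_force: [0.6, 0.8, -1.6]
opening: 13.2
gripper_force: 30.0
```

Emit:
{"api": "move_arm", "payload": {
  "motion": [
    [0, 0, 0.01, 0, 0, 0, 1],
    [0, 0, 0.02, 0, 0, 0, 1],
    [0, 0, 0.02, 0, 0, 0, 1]
  ]
}}

```text
time_s: 7.58
tcp_pos: [631.7, 44.4, 78.8]
tcp_rot: [1.0, 0.017, 0.0, 0.0]
ft_force: [0.3, 0.3, -1.6]
opening: 13.2
gripper_force: 30.0
```

Emit:
{"api": "move_arm", "payload": {
  "motion": [
    [0, 0, 0.005, 0, 0, 0, 1],
    [0, 0, 0.01, 0, 0, 0, 1],
    [0, 0, 0.01, 0, 0, 0, 1]
  ]
}}

```text
time_s: 7.83
tcp_pos: [631.9, 44.2, 78.6]
tcp_rot: [1.0, 0.017, 0.001, 0.0]
ft_force: [-0.8, -0.9, 4.5]
opening: 13.2
gripper_force: 30.0
```

Contact: the collar is resting on the lips with about 6 N. Now the quarter turn.

Emit:
{"api": "move_arm", "payload": {
  "motion": [
    [0, 0, 0, 0, 0, -0.016, 1],
    [0, 0, 0, 0, 0, -0.032, 1],
    [0, 0, 0, 0, 0, -0.048, 1],
    [0, 0, 0, 0, 0, -0.064, 1],
    [0, 0, 0, 0, 0, -0.08, 1],
    [0, 0, 0, 0, 0, -0.096, 1],
    [0, 0, 0, 0, 0, -0.112, 1],
    [0, 0, 0, 0, 0, -0.125, 1]
  ]
}}

```text
time_s: 8.5
tcp_pos: [632.6, 45.3, 78.5]
tcp_rot: [0.917, 0.4, 0.002, -0.0]
ft_force: [-0.2, 1.3, 2.4]
opening: 13.2
gripper_force: 30.0
```

Emit:
{"api": "move_arm", "payload": {
  "motion": [
    [0, 0, 0, 0, 0, -0.016, 1],
    [0, 0, 0, 0, 0, -0.032, 1],
    [0, 0, 0, 0, 0, -0.048, 1],
    [0, 0, 0, 0, 0, -0.064, 1],
    [0, 0, 0, 0, 0, -0.08, 1],
    [0, 0, 0, 0, 0, -0.096, 1],
    [0, 0, 0, 0, 0, -0.112, 1],
    [0, 0, 0, 0, 0, -0.125, 1]
  ]
}}

```text
time_s: 9.17
tcp_pos: [632.2, 45.2, 78.5]
tcp_rot: [0.694, 0.72, 0.001, 0.0]
ft_force: [-0.4, 0.6, 3.5]
opening: 13.1
gripper_force: 30.0
```

Emit:
{"api": "move_arm", "payload": {
  "motion": [
    [0, 0, 0, 0, 0, 0, 1],
    [0, 0, 0, 0, 0, 0, 1],
    [0, 0, 0, 0, 0, 0, 1]
  ]
}}

```text
time_s: 9.42
tcp_pos: [632.2, 45.1, 78.5]
tcp_rot: [0.696, 0.718, 0.001, 0.0]
ft_force: [0.3, 1.5, 6.1]
opening: 13.6
gripper_force: 30.0
```

```bash
python3 - <<'E'
from h import *
ax();p=r.grab_frame("scene")
cv2.imwrite("pics/c3.png",cv2.resize(p["frame"][150:310,140:340],(800,600)))
E
```

```text
t 9.42 p [632.2  45.1  78.5] yaw_y 1.79 tilt [ 0.002  0.001 -1.   ] F [0.3 1.5 6.1] op 13.6 q6 -0.07
```

View pics/c3.png

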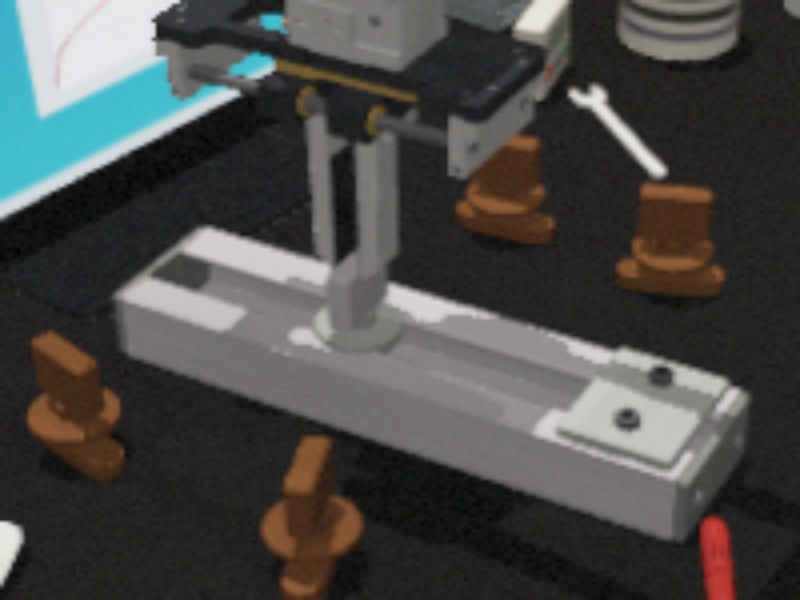

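The collar sits on the lips at (358,325), with the plate square across the slot. I'll open the fingers and retreat straight up.

Emit:
{"api": "move_arm", "payload": {
  "motion": [
    [0, 0, 0, 0, 0, 0, 0],
    [0, 0, 0, 0, 0, 0, 0],
    [0, 0, 0, 0, 0, 0, 0],
    [0, 0, 0, 0, 0, 0, 0],
    [0, 0, 0, 0, 0, 0, 0],
    [0, 0, 0, 0, 0, 0, 0],
    [0, 0, 0, 0, 0, 0, 0]
  ]
}}

```text
time_s: 10.05
tcp_pos: [631.4, 44.4, 77.5]
tcp_rot: [0.695, 0.719, -0.0, -0.0]
ft_force: [-0.9, 0.1, 1.0]
opening: 47.2
gripper_force: 0.0
```

Emit:
{"api": "move_arm", "payload": {
  "motion": [
    [0, 0, -0.1, 0, 0, 0, 0],
    [0, 0, -0.3, 0, 0, 0, 0],
    [0, 0, -0.6, 0, 0, 0, 0],
    [0, 0, -0.97, 0, 0, 0, 0],
    [0, 0, -0.97, 0, 0, 0, 0]
  ]
}}

```text
time_s: 10.47
tcp_pos: [636.1, 44.4, 183.1]
tcp_rot: [0.695, 0.719, 0.005, 0.005]
ft_force: [1.3, -0.4, 1.8]
opening: 46.9
gripper_force: 0.0
```

Emit:
{"api": "move_arm", "payload": {
  "motion": [
    [-0.3, 0, 0, 0, 0, 0, 0],
    [-0.6, 0, 0, 0, 0, 0, 0],
    [-0.95, 0, 0, 0, 0, 0, 0],
    [-0.95, 0, 0, 0, 0, 0, 0]
  ]
}}

```text
time_s: 10.8
tcp_pos: [635.1, -56.5, 175.2]
tcp_rot: [0.697, 0.717, -0.001, 0.002]
ft_force: [-0.6, 0.1, 0.3]
opening: 46.9
gripper_force: 0.0
```

```bash
python3 - <<'E'
from h import *
ax();p=r.grab_frame("scene");q=r.grab_frame("top")
cv2.imwrite("pics/c4.png",np.hstack([cv2.resize(p["frame"][190:310,150:330],(450,300)),cv2.resize(q["frame"][120:290,150:330],(318,300))]))
for n,f in(("s",p),("t",q)):
    C=cloud(f).reshape(-1,3);C=C[~np.isnan(C[:,0])]
    d=C[(np.hypot(C[:,0]-632,C[:,1]-45)<45)]
    for a,b in((60,95),(80,95),(44,50)):
        e=d[(d[:,2]>a)&(d[:,2]<b)]
        if len(e)>3:print(n,a,len(e),np.median(e[:,2]),[np.round(v,1) for v in cv2.minAreaRect(e[:,:2].astype(np.float32))])
E
```

```text
t 10.8 p [635.1 -56.5 175.2] yaw_y 1.68 tilt [ 0.001 -0.005 -1.   ] F [-0.6  0.1  0.3] op 46.9 q6 -0.22
s 60 228 78.54576758345482 [array([632. ,  47.3]), array([16. , 42.8]), np.float64(0.3)]
s 80 106 86.00063309967558 [array([630.9,  46.7]), array([13.6, 40.6]), np.float64(1.8)]
s 44 148 45.61993202747408 [array([628.9,  49.8]), array([44.1, 39.8]), np.float64(44.1)]
t 60 144 86.18721873985409 [array([632.7,  47.7]), array([14.6, 38.9]), np.float64(2.1)]
t 80 115 86.88361919903183 [array([632.7,  47.7]), array([14.6, 38.9]), np.float64(2.3)]
t 44 216 46.0953538543363 [array([633.9,  43.9]), array([76.2, 80.7]), np.float64(6.1)]
```

View pics/c4.png

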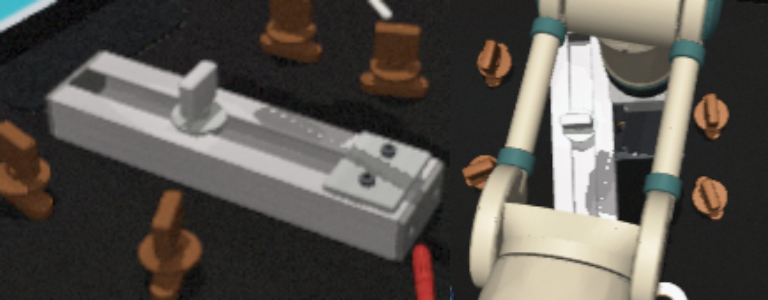

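The stud stands upright at (198,95) in the left half. Its top is at z = 87 mm, as it should be when seated, and it is square to the rail and free of the gripper.

Emit:
{"api": "move_arm", "payload": {
  "motion": [
    [0, 0, 0, 0, 0, 0, 0],
    [0, 0, 0, 0, 0, 0, 0],
    [0, 0, 0, 0, 0, 0, 0]
  ]
}}

```text
time_s: 11.15
tcp_pos: [634.6, -49.2, 174.8]
tcp_rot: [0.695, 0.719, 0.0, -0.0]
ft_force: [-0.7, 0.1, -0.9]
opening: 46.6
gripper_force: 0.0
```

```bash
python3 -c "
from workcell import r
print(r.job_done())"
```

```text
the job is handed in; nothing more can be done
None
```

The hammer stud is seated near the middle of the open slot, turned a quarter so its head lies across under both lips, upright and released. I didn't touch the round-headed stud, and I handed the job in at about 11 s; no verdict was returned.

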